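# Shift the ink mill into the blue gear

### The arm

A 6-joint arm with a two-finger parallel gripper is mounted at the origin on the work surface. World frame = base frame: x ahead of the robot, y to its left, z up, the work surface at z = 0. Lengths are in m, angles in degrees, forces in N, time in s.
With the tool pointing down it reaches from about 0.375 to 0.9 m from the base axis. Payload 3.1 kg.
Tool frame: the origin (TCP) lies at the very end of the fingers, on their centre line; the grasp point (between the pads) lies 19 mm behind it; z points along the fingers, x is the direction in which the jaws open and shut, and the axes are right-handed (so a half turn about z gives the same grasp; the last joint's range is limited). The gripper opens to 87 mm and grips with 3 to 60 N. Pads are 19 mm wide; open, the fingers measure 117 mm over their backs; the gripper's body (75 mm by 190 mm) begins 51 mm behind the grasp point.
Start: joints at [56.866, 30.224, 82.088, -0, 67.689, -10.227], TCP at [0.243, 0.576, 0.223] pointing down, gripper open.
Joint ranges: [-176.69, 176.69], [-43.24, 126.21], [12.49, 139.97], [-82, 262], [0, 151.66], [-163.58, 163.58]. Speed limits (degrees/s): [159.86, 159.86, 180, 180, 180, 180].

### API

Orientations are given as a 3x3 rotation matrix whose columns are the frame's x, y, z axes.
In Python, from rig import read_state, capture, bot gives the robot as it stands.
- The arm moves only by the shell command python3 -m crank 'ROWS' [OPENING]. ROWS is JSON, a list of rows, each a list of 2 entries, a list of its own where there are three numbers: the shift along the tool's x, y, z in cm, then the turn, a rotation vector about the tool's x, y, z in rad. In form: [[[dx, dy, dz], [wx, wy, wz]], ...]. A call has 1 to 12 rows; each row shifts and turns the commanded pose from where the row before left it, along the tool's axes as they then stand; what a row does not reach is not made up. A row lasts 1/10 s, in which the tool goes at most 50 mm and 8.59 degrees, less where a joint would pass 70% of its speed; a pose out of reach is approached as far as the arm can. A call with a gripper value outside its range is refused whole. OPENING is the closure, from -1 (fully open) to 1 (shut), set as the call begins (- or left out, the last holds). The fingers move at their own pace and stop on an object; the grip force is fixed at half the most. Time passes only in rows, so rows that do not move let the fingers close. It gives the time, the measured TCP pose, the force and the opening at its end, in the units of the state.
- read_state(): the state, without advancing time (a new reading comes with each control period).
- capture(name): name is "scene" or "top"; returns a dict with "pixels" (400x640x3 uint8, red, green, blue), "camera_matrix" (3x3 intrinsics, pixels), "dist" ([k1, k2, p1, p2, k3] as OpenCV has them; the pictures are not rectified), "R" (3x3) and "t" (3): a world point X has camera coordinates R X + t. Camera axes: x right, y down, z forward; pixel columns grow to the right and rows downward; lengths in m; the calibration is good to about 2 mm. A picture is of the moment at which its call begins. There is no depth.
- bot.hand_in(): hands the job in, once; it reports no verdict.
The state is a dict: "time_s": time; "joint_positions": joint angles; "qvel": joint speeds; "tau": joint torques, N m; "position": TCP position; "tcp_rot": TCP orientation; "force": force on the tool from outside, world axes, zero at the start; "moment": the same for the moment, N m; "opening": opening from 0.0 (shut) to 1.0 (fully open).
Only numpy, scipy, OpenCV 4.12 (cv2) and the standard library are available. Lean on these libraries where they do the work, as an engineer would, in place of code of your own. Each camera call takes 0.05 s, during which the arm holds its last target.

### The job

Push the ink mill's ball-topped gear lever through its H-shaped gate: out of the left-hand channel, across, and fully home in the right-hand slot marked by the blue tab. Push it from the side without forcing it or pulling its knob up, leave the bottles, tins and tools where they are, and finish clear of everything.

Things in the scene. Friction and masses are not known exactly. Their poses are not given: they have to be found in the camera images.
- ink_mill: fixed green bench ink mill: gear housing 200 (x) by 180 (y) mm, flat light grey top 90 mm above the table with an H-shaped gate; three rollers run to its right (end brackets 115 mm high), a 60 mm high ledge at its left. Origin on the table straight below the gate's centre; x points away from the robot, y left, z up
- gate_center (a point): centre of the H gate, on its top face. Two channels along the mill's x, 14 mm wide, centred 22 mm left and right (y +22, -22), each with a near (-x) and a far (+x) slot, joined by one cross channel along y, 16 mm wide, at x = 0. The corners of the tongues between them are rounded (8 mm). Same axes as the mill
- lever_pivot (a point): hidden point about which the lever tilts both ways: on the mill's z axis, 14 mm above the table. Same axes as the mill
- knob_center (a point): centre of the black ball knob, 36 mm across, on the steel gear lever (stem 10 mm thick), 135 mm from the pivot: 149 mm above the table when upright, 137 mm when home in a slot. In the middle of a side channel it is 40 to 42 mm left or right of the gate's centre; home in a slot it is about 40 mm farther or nearer than that
- across (a joint): sideways tilt of the lever, rad: +0.30 in the left channel, -0.30 in the right channel, 0 midway; stops at +-0.318. Crosses only while selector is within about +-0.04 (pushed sideways within about +-0.08 it is also led in by the rounded corners). Stiff: about 2.5 N at the ball moves it, and it stays where it is left (the ball stays put when the fingers leave)
- selector (a joint): fore and aft tilt of the lever, rad: 0 in the cross channel, +0.30 hard against the end of a far slot, -0.30 hard against the end of a near slot. As stiff as the other (about 2.5 N) and stays where it is left. Starts anywhere along the left channel
- knob_lift (a joint): how far the ball is pulled up its stem against a spring, m: 0 at rest, 0.012 at most; the first movement takes about 10 N. It must stay down
- tab_blue: blue round tab, 26 mm across, 2 mm thick, fixed flat on the top of the gate at one of its right-hand corners (64 mm nearer or farther than the gate's centre, 50 mm to the right); it marks the slot of that corner. Near or far changes from start to start. Origin at the centre of its underside
- tab_yellow: yellow round tab, 26 mm across, 2 mm thick, fixed flat on the top of the gate at one of its right-hand corners (64 mm nearer or farther than the gate's centre, 50 mm to the right); it marks the slot of that corner. Near or far changes from start to start. Origin at the centre of its underside
- tab_red: red round tab, 26 mm across, 2 mm thick, fixed flat on the top of the gate at one of its left-hand corners (64 mm nearer or farther than the gate's centre, 50 mm to the left); it marks the slot of that corner. Near or far changes from start to start. Origin at the centre of its underside
- tab_white: white round tab, 26 mm across, 2 mm thick, fixed flat on the top of the gate at one of its left-hand corners (64 mm nearer or farther than the gate's centre, 50 mm to the left); it marks the slot of that corner. Near or far changes from start to start. Origin at the centre of its underside
- glass_slab: glass inking slab 300 x 280 x 10 mm lying at the left of the table, fixed; origin at the centre of its underside
- small_tin: bystander, leave it alone: small round ink tin with an orange band, 56 mm across, 45 mm tall, standing on the mill's side ledge (ledge top 60 mm above the table) left of the gate; origin at the centre of its underside
- ink_tin: bystander, leave it alone: ink tin with a red band, 84 mm across, 85 mm tall, standing on the table; origin at the centre of its underside
- spray_red: bystander, leave it alone: pale spray bottle with red trigger head, 70 mm across, 213 mm tall; origin at the centre of its underside
- spray_blue: bystander, leave it alone: pale spray bottle with blue trigger head, 70 mm across, 213 mm tall; origin at the centre of its underside
- brayer: bystander, leave it alone: ink roller (black roller 40 mm across, 100 mm long, wooden handle) lying on the glass slab at the left; origin under the roller's middle
- palette_knife: bystander, leave it alone: palette knife 200 mm long with red handle, lying on the glass slab; origin under its middle
- scraper: bystander, leave it alone: wooden squeegee offcut 35 x 110 x 12 mm lying on the mill's drip tray in front of the rollers; origin at the centre of its underside

How it is judged (in metres and radians):
On the way, in this order (a step that is already met when the one before it is completed fails the run):
1. the lever is in the cross channel between the two sides (value of joint across between -0.2 and 0.15 rad).
2. the lever is fully home in the slot marked blue (value of joint across below -0.26 rad and ((x of tab_blue in the frame of ink_mill above 0 m and value of joint selector above 0.265 rad) or (x of tab_blue in the frame of ink_mill below 0 m and value of joint selector below -0.265 rad))), for 0.2 s.
At the end, for the whole second after the job is handed in: the lever rests in the right-hand channel (across below -0.26 rad) at the blue tab's end of it, within 0.035 rad (about 5 mm at the ball) of the stop (selector beyond 0.265 rad towards the blue tab), with its knob down (under 3 mm) (all of step 2 and velocity of joint selector between -0.05 and 0.05 rad/s and value of joint knob_lift below 0.003 m); the robot touches nothing.
It fails at once if the ball knob is pulled up its stem by more than 5 mm (value of joint knob_lift above 0.005 m).
It fails at once if the lever or mill is forced: more than 60 N from the fingers (contact force between the fingers and ink_mill above 60 N).
It fails at once if a bottle, tin or tool is shifted or lifted by more than 20 mm (distance of any of small_tin, ink_tin, spray_red, spray_blue, brayer, palette_knife, scraper from where it was at the start of the episode above 0.02 m).
It also fails if it takes over 51 s, if anything falls off the work surface, if the arm or the gripper's body presses on something with over 40 N, if the wrist force passes 120 N, or if a joint passes its speed limit or range.

## Working session

There is one attempt and no reset: what is moved stays moved. The work goes in short steps, Python scripts to look and compute and a shell command to move; the robot and the scene stay as the last step left them, time stands still between calls to the robot, and variables do not carry over. Pictures are saved under pics/ and viewed, and the job is handed in when it is done.

```bash
mkdir -p pics; ls; python3 - <<'E'
from rig import read_state,capture
import cv2
for n in("scene","top"):
    c=capture(n); cv2.imwrite(f"pics/{n}0.png",c["pixels"][:,:,::-1]); print(n,c["camera_matrix"],c["dist"],c["R"],c["t"])
print(read_state())
E
```

```text
pics
scene [[391.17208241   0.         319.27618208]
 [  0.         391.17208241 200.90572028]
 [  0.           0.           1.        ]] [-0.08749223  0.          0.          0.          0.        ] [[-0.7375193   0.67531297 -0.00420389]
 [ 0.54727707  0.59401908 -0.58960083]
 [-0.3956679  -0.43714269 -0.80768384]] [ 0.31283747 -0.21400822  1.52570662]
top [[408.93340504   0.         317.31017732]
 [  0.         408.93340504 193.64356657]
 [  0.           0.           1.        ]] [-0.02844863  0.          0.          0.          0.        ] [[-0.02817526 -0.99958651 -0.00574186]
 [-0.99869229  0.02839427 -0.04251453]
 [ 0.04265998  0.00453649 -0.99907935]] [0.03883351 0.45352489 1.46858378]
{'time_s': 0.1, 'joint_positions': array([ 5.68655825e+01,  3.02745951e+01,  8.21491950e+01,  4.17501247e-04,
        6.76891023e+01, -1.02281559e+01]), 'qvel': array([-0.03106582, -0.14604683, -0.16902268, -0.03182532,  0.14709462,
        0.01202521]), 'tau': array([ 8.83100211e-05, -4.40985847e+01, -1.77149802e+01,  6.35359087e-02,
        5.34088165e-02, -1.96845633e-05]), 'position': array([0.2428788 , 0.57516199, 0.22165841]), 'tcp_rot': array([[ 3.89226126e-01,  9.21141602e-01, -1.08264498e-03],
       [ 9.21140200e-01, -3.89227469e-01, -1.64626238e-03],
       [-1.93783593e-03, -3.56499484e-04, -9.99998059e-01]]), 'force': array([ 0.01657662, -0.0548604 , -0.07972511]), 'moment': array([ 0.03135614, -0.00921544,  0.02784791]), 'opening': 1.0004295699932089}
```

View pics/scene0.png

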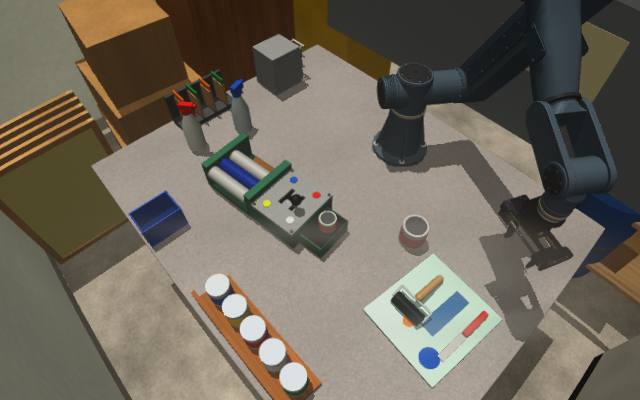

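View pics/top0.png

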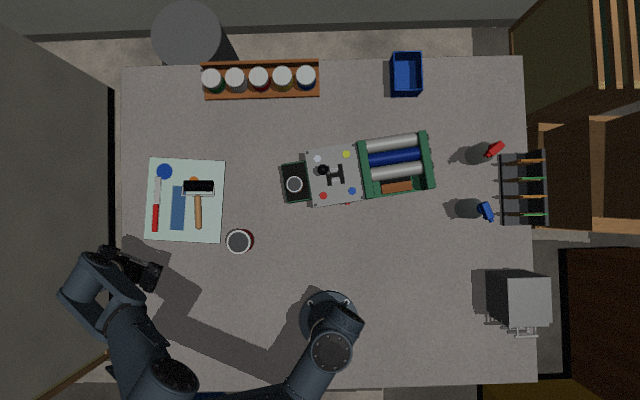

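```bash
python3 - <<'E'
import cv2
a=cv2.imread("pics/top0.png")[90:250,240:440]; cv2.imwrite("pics/topc0.png",cv2.resize(a,None,fx=4,fy=4,interpolation=2)[:600])
a=cv2.imread("pics/scene0.png")[130:280,220:420]; cv2.imwrite("pics/scenec0.png",cv2.resize(a,None,fx=4,fy=4,interpolation=2))
E
```

```text
(no output)
```

View pics/topc0.png

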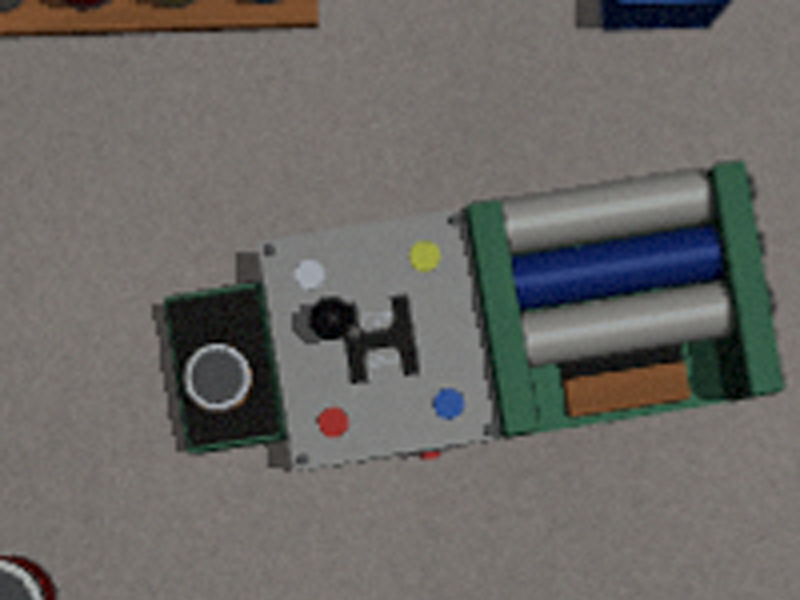

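View pics/scenec0.png

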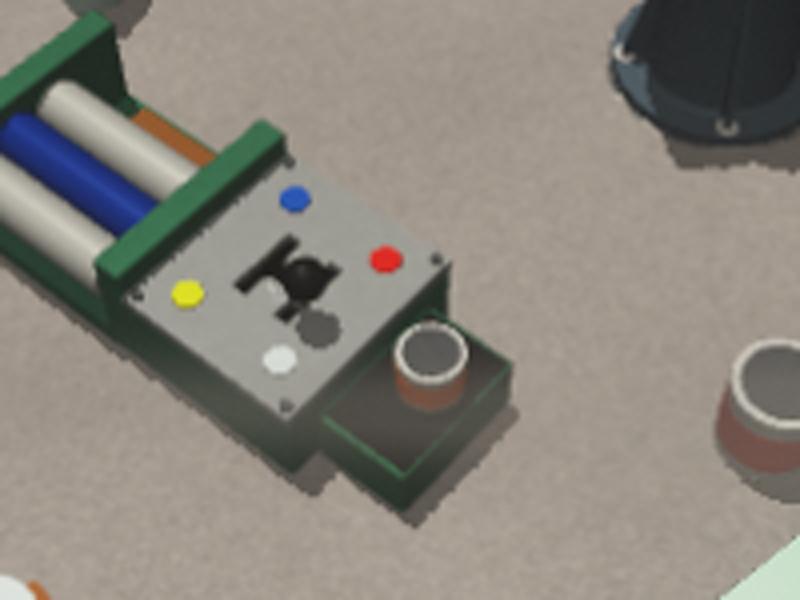

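```bash
cat > h.py <<'E'
import numpy as np,cv2
from scipy.optimize import least_squares
from rig import read_state,capture
L=0.135
def proj(c,P): return cv2.projectPoints(np.atleast_2d(P).astype(float),cv2.Rodrigues(c["R"])[0],c["t"],c["camera_matrix"],np.array(c["dist"]))[0][:,0]
def Rz(a): return np.array([[np.cos(a),-np.sin(a),0],[np.sin(a),np.cos(a),0],[0,0,1]])
def knob(s,a): return np.array([L*np.sin(s)*np.cos(a),L*np.sin(a),.014+L*np.cos(s)*np.cos(a)])
def fitknob(M,cams,pix):
    # pix: list of pixel per cam ; free s,a
    f=lambda p:np.concatenate([proj(c,M[:3]*[1,1,0]+Rz(M[2])@knob(*p))[0]-q for c,q in zip(cams,pix)])
    return least_squares(f,[0,0.])
E
python3 - <<'E'
from h import *
T,S=capture("top"),capture("scene")
tabs=np.array([[.064,.05,.092],[.064,-.05,.092],[-.064,.05,.092],[-.064,-.05,.092]])
t=np.array([[309,274],[425,256],[333,422],[448,403.]])/4+[240,90]-.4
s=np.array([[280,360],[188,294],[386,260],[295,199.]])/4+[220,130]-.4
def W(p): return (Rz(p[2])@tabs.T).T+[p[0],p[1],0]
for use in ("T","S","TS"):
    f=lambda p:np.concatenate([(proj(c,W(p))-q).ravel() for n,c,q in(("T",T,t),("S",S,s)) if n in use])
    r=least_squares(f,[.5,0,0]);print(use,r.x,np.abs(r.fun).max())
M=r.x; np.save("M.npy",M)
kt=np.array([333,318])/4+[240,90]-.4; ks=np.array([304,280])/4+[220,130]-.4
for u in([T],[kt]),([S],[ks]),([T,S],[kt,ks]):
    k=fitknob(M,*u); print(k.x,k.fun, "mill",knob(*k.x),"world",M*[1,1,0]+Rz(M[2])@knob(*k.x))
print(np.degrees(M[2]))
E
```

```text
T [ 0.5156547  -0.03429601  0.12870584] 0.11501963239970792
S [ 0.51419386 -0.03382189  0.13237079] 0.17038488858560186
TS [ 0.51490606 -0.03400225  0.13054776] 0.3027602882436895
[0.14897875 0.27481091] [0.00000000e+00 2.84217094e-14] mill [0.01928593 0.03663427 0.14249507] world [0.52925893 0.00483088 0.14249507]
[0.14661713 0.29479917] [ 0.00000000e+00 -2.84217094e-14] mill [0.01887166 0.03922394 0.14179023] world [0.52851107 0.00734458 0.14179023]
[0.14780887 0.2857123 ] [-0.41398674  0.14222817 -0.33463769 -0.21954981] mill [0.01907564 0.03804853 0.14211491] world [0.52886633 0.00620573 0.14211491]
7.479835773537822
```

```bash
cat >> h.py <<'E'
M=np.load("M.npy") if __import__("os").path.exists("M.npy") else None
def status(tgt=None):
    s=read_state();R=s["tcp_rot"];p=s["position"]
    m=Rz(M[2]).T@(p-M*[1,1,0])
    print("t",round(s["time_s"],2),"mill mm",np.round(m*1e3,1),"yawx",np.degrees(np.arctan2(R[1,0],R[0,0])).round(2),"F_mill",np.round(Rz(M[2]).T@s["force"],1),"open",round(float(s["opening"]),2),"z",R[:,2].round(3))
    if tgt is not None:
        w=M*[1,1,0]+Rz(M[2])@(np.array(tgt)/1e3)
        print(" tool delta cm",np.round(R.T@(w-p)*100,2))
E
python3 -m crank '[[[0,0,0],[0,0,0.1486]],[[0,0,0],[0,0,0.1486]],[[0,0,0],[0,0,0.1486]],[[0,0,0],[0,0,0.1486]],[[0,0,0],[0,0,0.1486]],[[0,0,0],[0,0,0.1486]],[[0,0,0],[0,0,0.1486]],[[0,0,0],[0,0,0]]]' 1
python3 -c "
from h import *
status([66,40,215])"
```

```text
time_s: 1.0
position: [0.2431, 0.5756, 0.2223]
tcp_rot: [[0.991, 0.131, -0.0], [0.131, -0.991, -0.0], [-0.0, 0.0, -1.0]]
force: [0.2, 0.4, -1.2]
opening: 0.353
t 1.0 mill mm [-190.1  639.8  222.3] yawx 7.51 F_mill [ 0.2  0.4 -1.2] open 0.35 z [-0. -0. -1.]
 tool delta cm [25.58 59.99  0.75]
```

```bash
python3 -m crank '[[[1.7,4,0],[0,0,0]],[[1.7,4,0],[0,0,0]],[[1.7,4,0],[0,0,0]],[[1.7,4,0],[0,0,0]],[[1.7,4,0],[0,0,0]],[[1.7,4,0],[0,0,0]],[[1.7,4,0],[0,0,0]],[[1.7,4,0],[0,0,0]],[[1.7,4,0],[0,0,0]],[[1.7,4,0],[0,0,0]],[[1.7,4,0],[0,0,0]],[[1.7,4,0],[0,0,0]]]' 
python3 -m crank '[[[1.7,4,0],[0,0,0]],[[1.7,4,0],[0,0,0]],[[1.7,4,0],[0,0,0]],[[0,0,0],[0,0,0]],[[0,0,0],[0,0,0]],[[0,0,0],[0,0,0]]]' 
python3 -c "
from h import *
status([66,40,125])"
```

```text
time_s: 2.2
position: [0.5088, 0.1248, 0.2227]
tcp_rot: [[0.991, 0.134, 0.0], [0.134, -0.991, 0.0], [0.0, -0.0, -1.0]]
force: [-0.3, -0.1, -0.4]
opening: 0.004
time_s: 2.8
position: [0.5732, 0.015, 0.2223]
tcp_rot: [[0.991, 0.132, -0.002], [0.132, -0.991, 0.001], [-0.002, -0.001, -1.0]]
force: [0.1, 0.6, -0.9]
opening: 0.005
t 2.8 mill mm [ 64.2  41.  222.3] yawx 7.61 F_mill [ 0.2  0.6 -0.9] open 0.0 z [-0.002  0.001 -1.   ]
 tool delta cm [0.19 0.11 9.73]
```

```bash
python3 -m crank '[[[0,0,2.5],[0,0,0]],[[0,0,2.5],[0,0,0]],[[0,0,2.5],[0,0,0]],[[0,0,2.2],[0,0,0]],[[0,0,0],[0,0,0]],[[0,0,0],[0,0,0]],[[0,0,0],[0,0,0]]]' 
python3 - <<'E'
from h import *
status([33,40,125])
for n,(y,x) in (("top",(90,240)),("scene",(130,220))):
    c=capture(n); cv2.imwrite(f"pics/{n}1.png",cv2.resize(np.ascontiguousarray(c["pixels"][y:y+150,x:x+200,::-1]),None,fx=4,fy=4,interpolation=2))
E
```

```text
time_s: 3.5
position: [0.575, 0.0147, 0.127]
tcp_rot: [[0.991, 0.132, 0.002], [0.132, -0.991, -0.0], [0.002, 0.001, -1.0]]
force: [1.1, -0.1, -0.1]
opening: 0.004
t 3.5 mill mm [ 66.   40.4 127. ] yawx 7.58 F_mill [ 1.1 -0.3 -0.1] open 0.0 z [ 0.002 -0.    -1.   ]
 tool delta cm [-3.3   0.04  0.19]
```

View pics/top1.png

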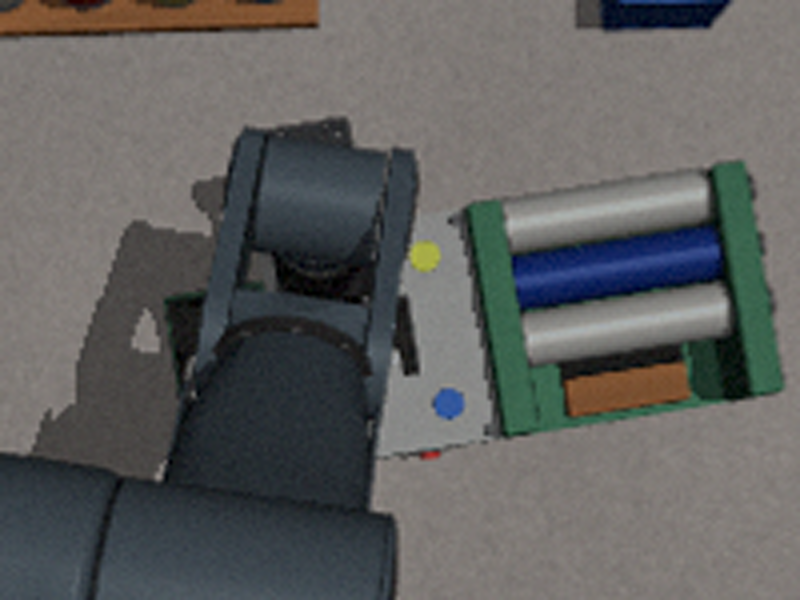

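View pics/scene1.png

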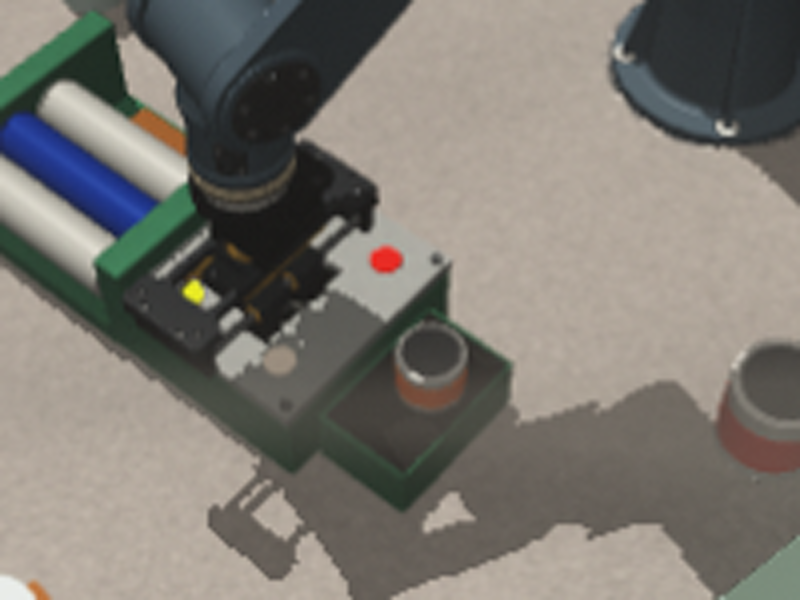

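```bash
S='from h import *
status()'
python3 -m crank '[[[-0.5,0,0],[0,0,0]],[[-0.5,0,0],[0,0,0]],[[0,0,0],[0,0,0]]]' >/dev/null; python3 -c "$S"
python3 -m crank '[[[-0.2,0,0],[0,0,0]],[[0,0,0],[0,0,0]]]' >/dev/null; python3 -c "$S"
python3 -m crank '[[[-0.2,0,0],[0,0,0]],[[0,0,0],[0,0,0]]]' >/dev/null; python3 -c "$S"
python3 -m crank '[[[-0.2,0,0],[0,0,0]],[[0,0,0],[0,0,0]]]' >/dev/null; python3 -c "$S"
python3 -m crank '[[[-0.2,0,0],[0,0,0]],[[0,0,0],[0,0,0]]]' >/dev/null; python3 -c "$S"
python3 -m crank '[[[-0.2,0,0],[0,0,0]],[[0,0,0],[0,0,0]]]' >/dev/null; python3 -c "$S"

```

```text
t 3.9 mill mm [ 54.   40.1 125.7] yawx 7.48 F_mill [ 0.2  1.1 -0.2] open 0.01 z [-0.001  0.    -1.   ]
t 4.1 mill mm [ 52.9  39.9 125.6] yawx 7.48 F_mill [-0.1  0.2  0.3] open 0.01 z [-0.  0. -1.]
t 4.3 mill mm [ 50.9  39.9 125.5] yawx 7.49 F_mill [ 0.7 -0.5 -0.5] open -0.0 z [-0.  0. -1.]
t 4.5 mill mm [ 48.8  40.  125.5] yawx 7.49 F_mill [ 1.  -0.7  0.6] open 0.01 z [-0.001  0.    -1.   ]
t 4.7 mill mm [ 46.8  40.  125.5] yawx 7.49 F_mill [-0.5  0.7 -0.8] open 0.0 z [-0.  0. -1.]
t 4.9 mill mm [ 45.1  39.9 125.6] yawx 7.49 F_mill [ 1.2  0.1 -0.1] open 0.01 z [ 0. -0. -1.]
```

```bash
S='from h import *
status()'
python3 -m crank '[[[-0.2,0,0],[0,0,0]],[[0,0,0],[0,0,0]]]' >/dev/null; python3 -c "$S"
python3 -m crank '[[[-0.2,0,0],[0,0,0]],[[0,0,0],[0,0,0]]]' >/dev/null; python3 -c "$S"
python3 -m crank '[[[-0.2,0,0],[0,0,0]],[[0,0,0],[0,0,0]]]' >/dev/null; python3 -c "$S"
python3 -m crank '[[[-0.2,0,0],[0,0,0]],[[0,0,0],[0,0,0]]]' >/dev/null; python3 -c "$S"

```

```text
t 5.1 mill mm [ 44.1  39.9 125.9] yawx 7.47 F_mill [3.2 0.6 0.4] open 0.0 z [ 0.002  0.    -1.   ]
t 5.3 mill mm [ 42.   39.9 126.1] yawx 7.49 F_mill [3.4 1.7 1. ] open 0.0 z [ 0.002 -0.    -1.   ]
t 5.5 mill mm [ 39.3  39.7 125.8] yawx 7.51 F_mill [2.6 0.7 2.2] open 0.0 z [ 0.001 -0.    -1.   ]
t 5.7 mill mm [ 36.9  39.7 125.6] yawx 7.5 F_mill [ 2.1 -0.2  2.2] open 0.01 z [-0. -0. -1.]
```

```bash
S='from h import *
status()'
python3 -m crank '[[[-0.2,0,0],[0,0,0]],[[-0.2,0,0],[0,0,0]],[[-0.2,0,0],[0,0,0]],[[-0.2,0,0],[0,0,0]],[[0,0,0],[0,0,0]],[[0,0,0],[0,0,0]]]' >/dev/null; python3 -c "$S"
python3 -m crank '[[[-0.2,0,0],[0,0,0]],[[0,0,0],[0,0,0]]]' >/dev/null; python3 -c "$S"
python3 - <<'E'
from h import *
for n,(y,x) in (("top",(90,240)),("scene",(130,220))):
    c=capture(n); cv2.imwrite(f"pics/{n}2.png",cv2.resize(np.ascontiguousarray(c["pixels"][y:y+150,x:x+200,::-1]),None,fx=4,fy=4,interpolation=2))
E
```

```text
t 6.3 mill mm [ 28.6  40.  125.4] yawx 7.5 F_mill [ 2.3 -0.4  1.9] open 0.0 z [-0.001  0.    -1.   ]
t 6.5 mill mm [ 27.   40.  125.5] yawx 7.49 F_mill [2.9 1.1 1. ] open 0.01 z [-0.  0. -1.]
```

View pics/scene2.png

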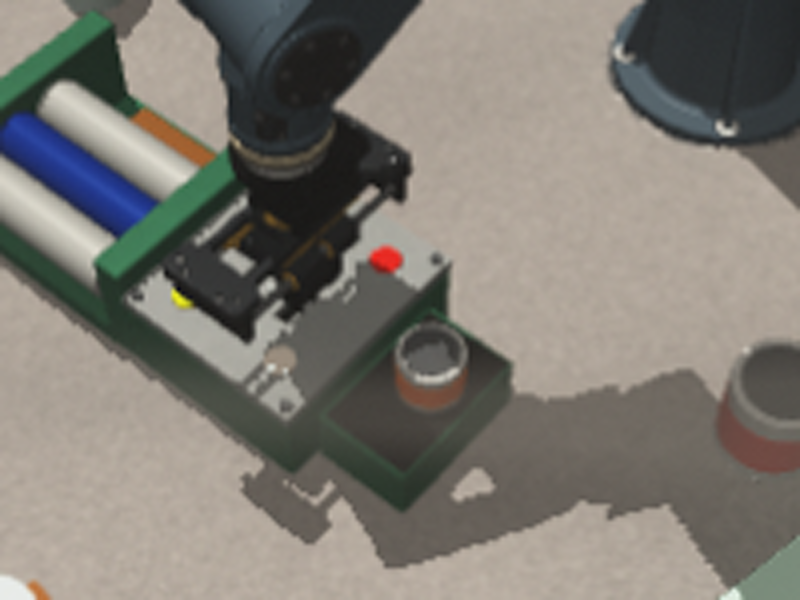

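```bash
S='from h import *
status()'
python3 -m crank '[[[1,0,0],[0,0,0]],[[2,0,0],[0,0,0]],[[1,4,-2],[0,0,0]],[[0,-4.5,-2],[0,0,0]],[[0,-4.5,-1],[0,0,0]],[[0,-4.5,0],[0,0,0]],[[0,-4.5,0],[0,0,0]],[[0,-4.5,0],[0,0,0]],[[0,-4.5,0],[0,0,0]],[[0,0,0],[0,0,0]],[[0,0,0],[0,0,0]]]' >/dev/null; python3 -c "$S"
python3 - <<'E'
from h import *
for n,(y,x) in (("top",(90,240)),("scene",(130,220))):
    c=capture(n); cv2.imwrite(f"pics/{n}3.png",cv2.resize(np.ascontiguousarray(c["pixels"][y:y+150,x:x+200,::-1]),None,fx=4,fy=4,interpolation=2))
E
```

```text
t 7.7 mill mm [ 66.  271.  174.7] yawx 7.67 F_mill [-0.2 -0.1  0.4] open 0.01 z [-0.003 -0.001 -1.   ]
```

View pics/top3.png

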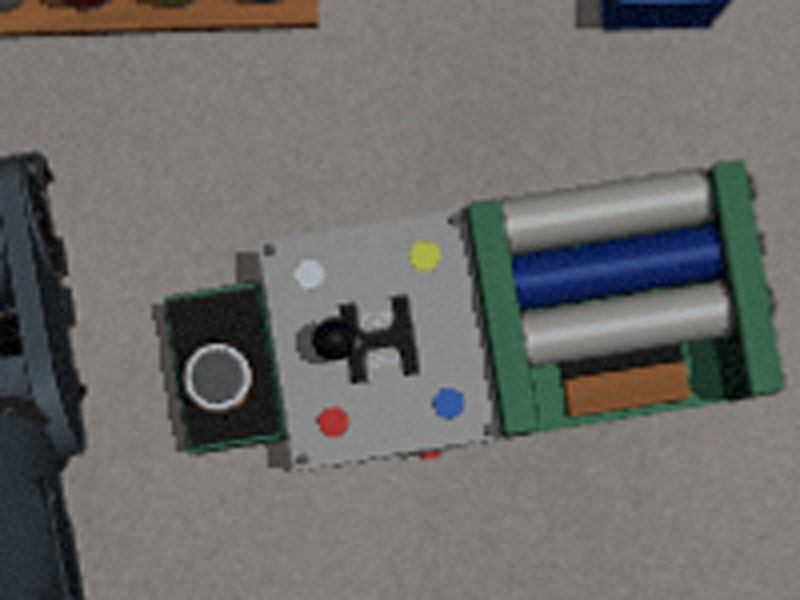

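View pics/scene3.png

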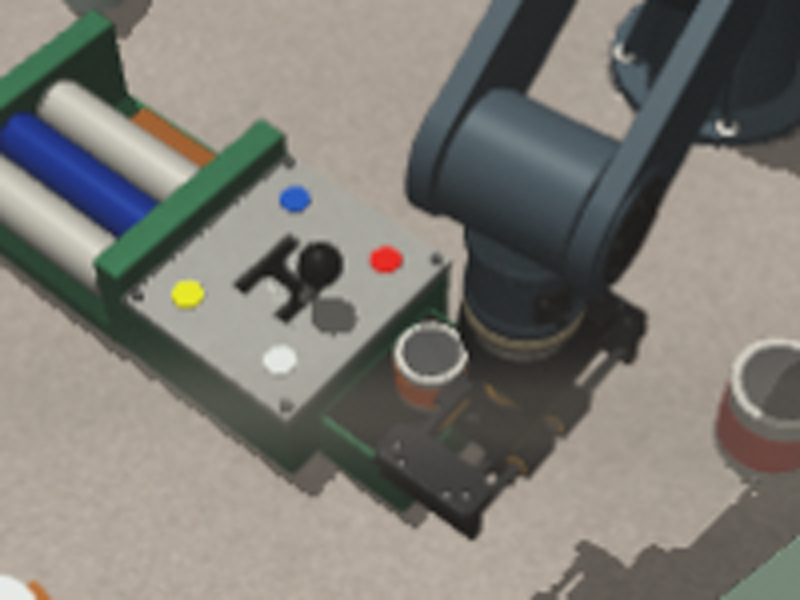

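```bash
python3 - <<'E'
from h import *
status([0,85,175])
T,S=capture("top"),capture("scene")
kt=np.array([333,339])/4+[240,90]-.4; ks=np.array([320,265])/4+[220,130]-.4
for u in([T],[kt]),([S],[ks]),([T,S],[kt,ks]):
    k=fitknob(M,*u); print(k.x,"mill",knob(*k.x)*1e3)
for s in (0,.04,-.04): print(s,*[(proj(c,M*[1,1,0]+Rz(M[2])@knob(s,.3))[0]+.4-o)*4 for c,o in((T,[240,90]),(S,[220,130]))])
E
```

```text
t 7.8 mill mm [ 66.6 269.1 174.9] yawx 7.47 F_mill [-0.5 -0.1 -0.1] open 0.01 z [-0.002 -0.001 -1.   ]
 tool delta cm [-6.66 18.41  0.02]
[0.01611892 0.29619333] mill [  2.08120629  39.40399263 143.1045853 ]
[0.00722568 0.29871059] mill [  0.93226227  39.72889889 143.01839202]
[0.01175573 0.29768644] mill [  1.51718726  39.59673994 143.05346306]
0 [332.81082747 341.59551624] [320.96863998 264.40528325]
0.04 [331.8168208  335.44541396] [316.51531049 268.60062268]
-0.04 [333.80323853 347.76986955] [325.41708302 260.38625834]
```

```bash
S='from h import *
status([0,85,126])'
python3 -m crank '[[[-1.7,4.4,0],[0,0,0]],[[-1.7,4.4,0],[0,0,0]],[[-1.7,4.4,0],[0,0,0]],[[-1.5,4.4,0],[0,0,0]],[[0,0.5,0],[0,0,0]],[[0,0,0],[0,0,0]],[[0,0,0],[0,0,0]]]' >/dev/null; python3 -c "$S"
python3 -m crank '[[[0,0,1.7],[0,0,0]],[[0,0,1.7],[0,0,0]],[[0,0,1.5],[0,0,0]],[[0,0,0],[0,0,0]],[[0,0,0],[0,0,0]]]' >/dev/null; python3 -c "$S"

```

```text
t 8.6 mill mm [  1.6  88.8 175.7] yawx 7.42 F_mill [ 0.2 -0.5  0.9] open 0.0 z [ 0.  0. -1.]
 tool delta cm [-0.16  0.38  4.97]
t 9.1 mill mm [  1.5  90.  126.5] yawx 7.6 F_mill [-0.2  0.6  0.6] open 0.01 z [-0.  0. -1.]
 tool delta cm [-0.15  0.5   0.05]
```

```bash
S='from h import *
status()'
python3 -m crank '[[[-0.1,0.8,0],[0,0,0]],[[0,0.5,0],[0,0,0]],[[0,0.4,0],[0,0,0]],[[0,0,0],[0,0,0]]]' >/dev/null; python3 -c "$S"
python3 -m crank '[[[0,0.2,0],[0,0,0]],[[0,0.2,0],[0,0,0]],[[0,0,0],[0,0,0]]]' >/dev/null; python3 -c "$S"
python3 -m crank '[[[0,0.2,0],[0,0,0]],[[0,0.2,0],[0,0,0]],[[0,0,0],[0,0,0]]]' >/dev/null; python3 -c "$S"
python3 -m crank '[[[0,0.2,0],[0,0,0]],[[0,0.2,0],[0,0,0]],[[0,0,0],[0,0,0]]]' >/dev/null; python3 -c "$S"
python3 -m crank '[[[0,0.2,0],[0,0,0]],[[0,0.2,0],[0,0,0]],[[0,0,0],[0,0,0]]]' >/dev/null; python3 -c "$S"

```

```text
t 9.5 mill mm [  0.6  71.  127. ] yawx 7.42 F_mill [ 0.2  0.  -0.1] open 0.01 z [ 0.001 -0.    -1.   ]
t 9.8 mill mm [1.000e-01 6.810e+01 1.266e+02] yawx 7.46 F_mill [-0.1  1.7  0.3] open 0.01 z [-0.     0.001 -1.   ]
t 10.1 mill mm [  0.3  64.1 126.8] yawx 7.49 F_mill [-1.   3.7  3.6] open 0.0 z [ 0.  0. -1.]
t 10.4 mill mm [  0.3  59.6 126.6] yawx 7.49 F_mill [-0.2  3.   3. ] open 0.01 z [ 0. -0. -1.]
t 10.7 mill mm [  0.2  55.5 126.5] yawx 7.48 F_mill [0.  2.9 2.5] open 0.01 z [ 0. -0. -1.]
```

```bash
S='from h import *
status()'
python3 -m crank '[[[0,0.3,0],[0,0,0]],[[0,0.3,0],[0,0,0]],[[0,0.3,0],[0,0,0]],[[0,0,0],[0,0,0]]]' >/dev/null; python3 -c "$S"
python3 -m crank '[[[0,0.3,0],[0,0,0]],[[0,0.3,0],[0,0,0]],[[0,0.3,0],[0,0,0]],[[0,0,0],[0,0,0]]]' >/dev/null; python3 -c "$S"
python3 -m crank '[[[0,0.3,0],[0,0,0]],[[0,0.3,0],[0,0,0]],[[0,0.3,0],[0,0,0]],[[0,0,0],[0,0,0]]]' >/dev/null; python3 -c "$S"
python3 -m crank '[[[0,0.3,0],[0,0,0]],[[0,0.3,0],[0,0,0]],[[0,0.3,0],[0,0,0]],[[0,0,0],[0,0,0]]]' >/dev/null; python3 -c "$S"

```

```text
t 11.1 mill mm [  0.2  46.2 126.5] yawx 7.48 F_mill [-1.   1.6  0.7] open 0.0 z [ 0.    -0.001 -1.   ]
t 11.5 mill mm [  0.2  37.3 126.5] yawx 7.48 F_mill [0.2 1.3 0.5] open 0.01 z [ 0. -0. -1.]
t 11.9 mill mm [  0.2  28.3 126.5] yawx 7.48 F_mill [1.  1.4 0.6] open 0.01 z [ 0. -0. -1.]
t 12.3 mill mm [  0.2  19.3 126.5] yawx 7.48 F_mill [0.3 1.  0.8] open 0.0 z [ 0. -0. -1.]
```

```bash
S='from h import *
status()'
python3 -m crank '[[[0,0.3,0],[0,0,0]],[[0,0.3,0],[0,0,0]],[[0,0.3,0],[0,0,0]],[[0,0,0],[0,0,0]]]' >/dev/null; python3 -c "$S"
python3 -m crank '[[[0,0.3,0],[0,0,0]],[[0,0.3,0],[0,0,0]],[[0,0.3,0],[0,0,0]],[[0,0,0],[0,0,0]]]' >/dev/null; python3 -c "$S"
python3 - <<'E'
from h import *
for n,(y,x) in (("scene",(130,220)),):
    c=capture(n); cv2.imwrite(f"pics/{n}4.png",cv2.resize(np.ascontiguousarray(c["pixels"][y:y+150,x:x+200,::-1]),None,fx=4,fy=4,interpolation=2))
E
```

```text
t 12.7 mill mm [  0.2  10.3 126.5] yawx 7.48 F_mill [-0.6  1.4  1. ] open 0.01 z [ 0. -0. -1.]
t 13.1 mill mm [1.000e-01 1.500e+00 1.264e+02] yawx 7.48 F_mill [-0.2  1.3  0.6] open 0.0 z [-0. -0. -1.]
```

View pics/scene4.png

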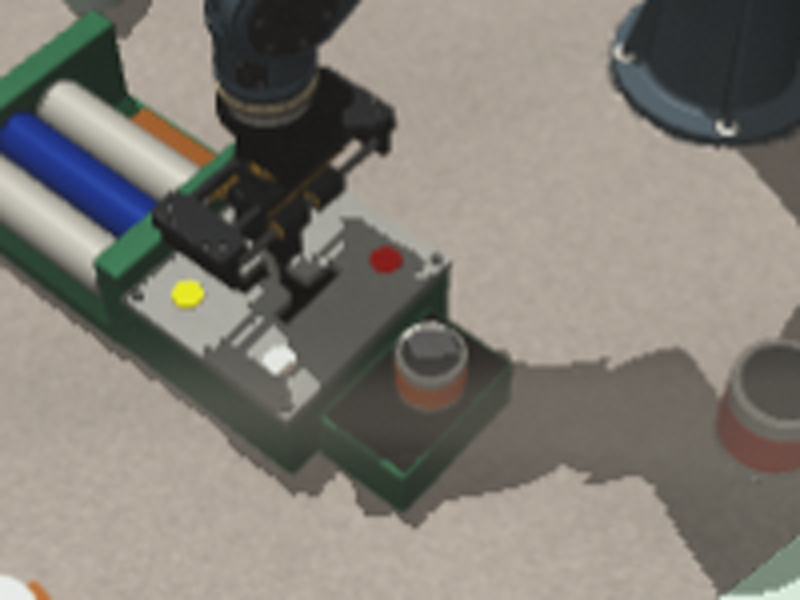

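```bash
S='from h import *
status()'
python3 -m crank '[[[0,0.3,0],[0,0,0]],[[0,0.3,0],[0,0,0]],[[0,0.1,0],[0,0,0]],[[0,0,0],[0,0,0]]]' >/dev/null; python3 -c "$S"
python3 -m crank '[[[0,0.2,0],[0,0,0]],[[0,0,0],[0,0,0]]]' >/dev/null; python3 -c "$S"
python3 -m crank '[[[0,0.2,0],[0,0,0]],[[0,0,0],[0,0,0]]]' >/dev/null; python3 -c "$S"
python3 -m crank '[[[0,0.2,0],[0,0,0]],[[0,0,0],[0,0,0]]]' >/dev/null; python3 -c "$S"
```

```text
t 13.55 mill mm [  0.   -5.2 126.4] yawx 7.48 F_mill [ 0.2  1.9 -0.5] open 0.0 z [-0.  0. -1.]
t 13.75 mill mm [ 1.000e-01 -7.200e+00  1.265e+02] yawx 7.49 F_mill [ 0.4  2.4 -0.4] open 0.01 z [-0. -0. -1.]
t 13.95 mill mm [ 1.000e-01 -9.300e+00  1.265e+02] yawx 7.49 F_mill [ 0.3  3.  -1.8] open 0.01 z [-0. -0. -1.]
t 14.15 mill mm [ 1.000e-01 -1.130e+01  1.265e+02] yawx 7.49 F_mill [ 0.6  1.6 -1.4] open 0.01 z [-0. -0. -1.]
```

```bash
S='from h import *
status()'
python3 -m crank '[[[0,0.1,0],[0,0,0]],[[0,0,0],[0,0,0]]]' >/dev/null; python3 -c "$S"
python3 -m crank '[[[0,0.1,0],[0,0,0]],[[0,0,0],[0,0,0]]]' >/dev/null; python3 -c "$S"

```

```text
t 14.35 mill mm [ 1.000e-01 -1.220e+01  1.266e+02] yawx 7.49 F_mill [ 0.4  2.7 -2.3] open 0.0 z [-0. -0. -1.]
t 14.55 mill mm [ 1.000e-01 -1.320e+01  1.265e+02] yawx 7.49 F_mill [-0.1  2.  -2.4] open 0.01 z [-0. -0. -1.]
```

```bash
S='from h import *
status()'
python3 -m crank '[[[0,-1,0],[0,0,0]],[[0,-3,0],[0,0,0]],[[0,-4,-2],[0,0,0]],[[0,-4.5,-2],[0,0,0]],[[0,-4.5,-1],[0,0,0]],[[0,-4.5,0],[0,0,0]],[[0,-4.5,0],[0,0,0]],[[0,-3,0],[0,0,0]],[[0,0,0],[0,0,0]],[[0,0,0],[0,0,0]]]' >/dev/null; python3 -c "$S"
python3 - <<'E'
from h import *
for n,(y,x) in (("top",(90,240)),("scene",(130,220))):
    c=capture(n); cv2.imwrite(f"pics/{n}5.png",cv2.resize(np.ascontiguousarray(c["pixels"][y:y+150,x:x+200,::-1]),None,fx=4,fy=4,interpolation=2))
E
```

```text
t 15.55 mill mm [1.000e-01 2.775e+02 1.768e+02] yawx 7.64 F_mill [-0.8 -0.7  0.2] open 0.0 z [ 0.001 -0.001 -1.   ]
```

View pics/top5.png

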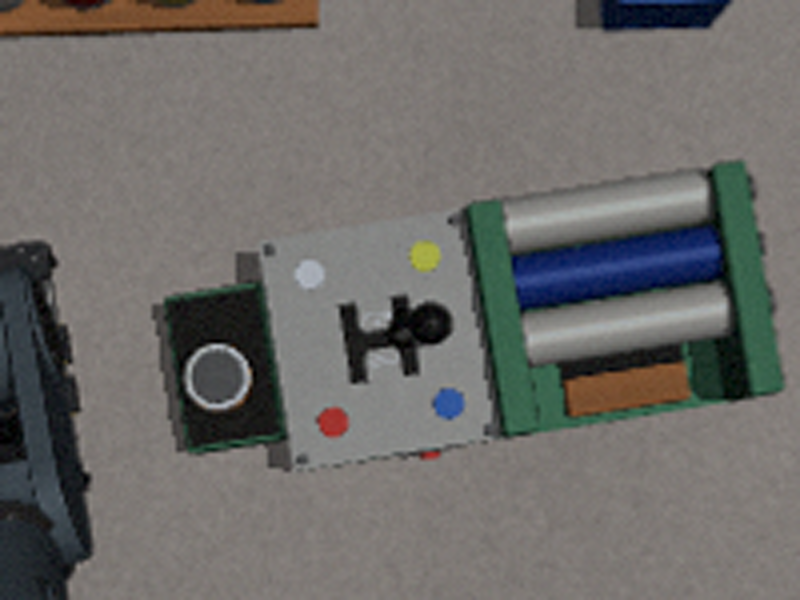

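View pics/scene5.png

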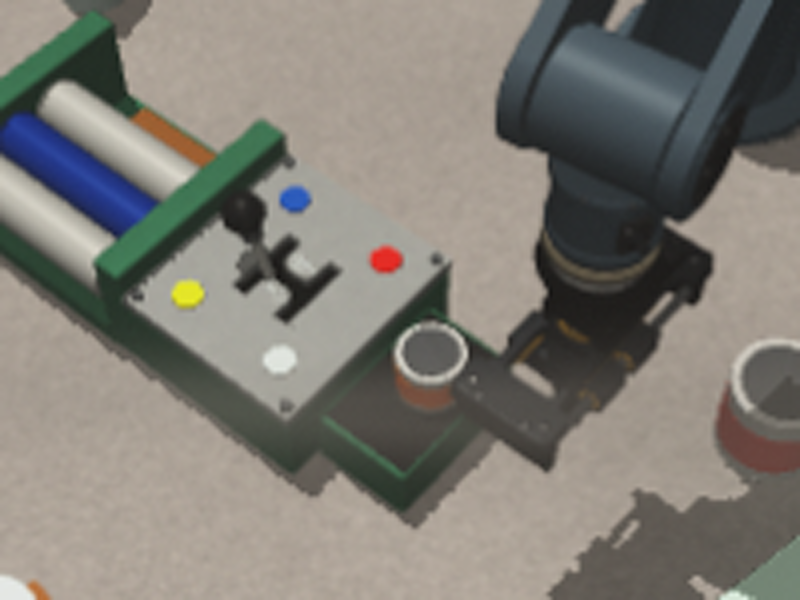

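```bash
python3 - <<'E'
from h import *
T,S=capture("top"),capture("scene")
kt=np.array([432,325])/4+[240,90]-.4; ks=np.array([242,214])/4+[220,130]-.4
for u in([T],[kt]),([S],[ks]),([T,S],[kt,ks]):
    k=fitknob(M,*u); print(k.x,"mill",knob(*k.x)*1e3)
status([50,-41,177])
E
```

```text
[ 0.00531896 -0.32471745] mill [  0.68053099 -43.07053631 141.9432131 ]
[ 0.01973537 -0.3134694 ] mill [  2.53427837 -41.62871088 142.39637014]
[ 0.01068902 -0.32227586] mill [  1.36870081 -42.75801917 142.04248691]
t 15.75 mill mm [  0.3 275.7 176.6] yawx 7.4 F_mill [-0.2 -0.5  0.7] open 0.01 z [ 0. -0. -1.]
 tool delta cm [ 5.020e+00  3.167e+01 -3.000e-02]
```

```bash
S='from h import *
status([50,-41,126])'
python3 -m crank '[[[1,4,0],[0,0,0]],[[1,4,0],[0,0,0]],[[1,4,0],[0,0,0]],[[1,4,0],[0,0,0]],[[1,4,0],[0,0,0]],[[0,4,0],[0,0,0]],[[0,4,0],[0,0,0]],[[0,3.6,0],[0,0,0]],[[0,0,0],[0,0,0]],[[0,0,0],[0,0,0]]]' >/dev/null; python3 -c "$S"
python3 -m crank '[[[0,0,1.7],[0,0,0]],[[0,0,1.7],[0,0,0]],[[0,0,1.6],[0,0,0]],[[0,0,0],[0,0,0]],[[0,0,0],[0,0,0]]]' >/dev/null; python3 -c "$S"

```

```text
t 16.75 mill mm [ 49.5 -40.7 176.3] yawx 7.27 F_mill [-0.2  0.8 -0.3] open 0.0 z [-0.001  0.001 -1.   ]
 tool delta cm [0.06 0.03 5.03]
t 17.25 mill mm [ 49.9 -38.1 126.6] yawx 7.54 F_mill [-0.7 -0.8  0.4] open 0.01 z [-0.001  0.    -1.   ]
 tool delta cm [0.01 0.29 0.06]
```

```bash
S='from h import *
status()'
python3 -m crank '[[[-0.8,0.3,0],[0,0,0]],[[-0.6,0,0],[0,0,0]],[[0,0,0],[0,0,0]]]' >/dev/null; python3 -c "$S"
python3 -m crank '[[[-0.3,0,0],[0,0,0]],[[-0.3,0,0],[0,0,0]],[[-0.3,0,0],[0,0,0]],[[0,0,0],[0,0,0]]]' >/dev/null; python3 -c "$S"
python3 -m crank '[[[-0.3,0,0],[0,0,0]],[[-0.3,0,0],[0,0,0]],[[-0.3,0,0],[0,0,0]],[[0,0,0],[0,0,0]]]' >/dev/null; python3 -c "$S"
python3 -m crank '[[[-0.3,0,0],[0,0,0]],[[-0.3,0,0],[0,0,0]],[[-0.3,0,0],[0,0,0]],[[0,0,0],[0,0,0]]]' >/dev/null; python3 -c "$S"

```

```text
t 17.55 mill mm [ 35.  -41.9 127.1] yawx 7.47 F_mill [ 0.1 -0.5  0.2] open 0.0 z [-0.001  0.    -1.   ]
t 17.95 mill mm [ 27.5 -42.2 126.8] yawx 7.47 F_mill [ 0.5  1.3 -0. ] open 0.01 z [ 0.001 -0.    -1.   ]
t 18.35 mill mm [ 18.2 -42.4 126.8] yawx 7.5 F_mill [ 1.4 -0.4  1.9] open 0.01 z [ 0.001 -0.001 -1.   ]
t 18.75 mill mm [  8.4 -42.1 126.4] yawx 7.49 F_mill [ 1.6 -0.3  1.1] open 0.01 z [-0.001  0.    -1.   ]
```

```bash
S='from h import *
status()'
python3 -m crank '[[[-0.3,0,0],[0,0,0]],[[-0.3,0,0],[0,0,0]],[[-0.3,0,0],[0,0,0]],[[0,0,0],[0,0,0]]]' >/dev/null; python3 -c "$S"
python3 -m crank '[[[-0.3,0,0],[0,0,0]],[[-0.2,0,0],[0,0,0]],[[0,0,0],[0,0,0]]]' >/dev/null; python3 -c "$S"
python3 -m crank '[[[-0.2,0,0],[0,0,0]],[[0,0,0],[0,0,0]]]' >/dev/null; python3 -c "$S"
python3 -m crank '[[[-0.2,0,0],[0,0,0]],[[0,0,0],[0,0,0]]]' >/dev/null; python3 -c "$S"

```

```text
t 19.15 mill mm [ -0.7 -42.  126.3] yawx 7.5 F_mill [ 1.5 -1.1 -0.2] open 0.01 z [-0.001  0.    -1.   ]
t 19.45 mill mm [ -5.4 -41.8 126.3] yawx 7.48 F_mill [ 1.3 -0.6 -1.7] open 0.0 z [-0.001  0.    -1.   ]
t 19.65 mill mm [ -7.2 -41.8 126.4] yawx 7.49 F_mill [ 1.9 -1.2 -2. ] open 0.0 z [-0.001  0.    -1.   ]
t 19.85 mill mm [ -9.1 -41.9 126.5] yawx 7.49 F_mill [ 2.6  1.  -1. ] open 0.01 z [-0.  0. -1.]
```

```bash
S='from h import *
status()'
python3 -m crank '[[[-0.1,0,0],[0,0,0]],[[0,0,0],[0,0,0]]]' >/dev/null; python3 -c "$S"
python3 -m crank '[[[-0.1,0,0],[0,0,0]],[[0,0,0],[0,0,0]]]' >/dev/null; python3 -c "$S"
python3 -m crank '[[[-0.1,0,0],[0,0,0]],[[0,0,0],[0,0,0]]]' >/dev/null; python3 -c "$S"

```

```text
t 20.05 mill mm [-10.  -41.9 126.5] yawx 7.49 F_mill [ 1.3  0.2 -1.9] open 0.0 z [-0.  0. -1.]
t 20.25 mill mm [-11.  -42.  126.5] yawx 7.5 F_mill [ 2.6  0.8 -2. ] open 0.01 z [-0.  0. -1.]
t 20.45 mill mm [-12.  -42.1 126.5] yawx 7.49 F_mill [ 1.7  0.8 -1.8] open 0.0 z [-0.  0. -1.]
```

```bash
S='from h import *
status()'
python3 -m crank '[[[-0.1,0,0],[0,0,0]],[[0,0,0],[0,0,0]]]' >/dev/null; python3 -c "$S"
python3 -m crank '[[[-0.1,0,0],[0,0,0]],[[0,0,0],[0,0,0]]]' >/dev/null; python3 -c "$S"

```

```text
t 20.65 mill mm [-13.  -42.1 126.6] yawx 7.5 F_mill [ 2.1  0.9 -2.6] open 0.0 z [-0. -0. -1.]
t 20.85 mill mm [-13.9 -42.1 126.6] yawx 7.5 F_mill [ 2.4 -0.1 -2.3] open 0.0 z [-0. -0. -1.]
```

```bash
S='from h import *
status()'
python3 -m crank '[[[-0.1,0,0],[0,0,0]],[[0,0,0],[0,0,0]]]' >/dev/null; python3 -c "$S"

```

```text
t 21.05 mill mm [-14.7 -42.1 126.6] yawx 7.49 F_mill [ 1.7  1.  -1.5] open 0.01 z [ 0.001 -0.    -1.   ]
```

```bash
S='from h import *
status()'
python3 -m crank '[[[-0.1,0,0],[0,0,0]],[[0,0,0],[0,0,0]]]' >/dev/null; python3 -c "$S"

```

```text
t 21.25 mill mm [-15.2 -42.2 126.6] yawx 7.47 F_mill [ 4.4  1.2 -2.8] open 0.01 z [ 0.001 -0.    -1.   ]
```

```bash
S='from h import *
status()'
python3 -m crank '[[[-0.1,0,0],[0,0,0]],[[0,0,0],[0,0,0]],[[0,0,0],[0,0,0]]]' >/dev/null; python3 -c "$S"

```

```text
t 21.55 mill mm [-15.7 -42.2 126.6] yawx 7.46 F_mill [ 5.1  1.5 -4. ] open 0.0 z [ 0.002  0.    -1.   ]
```

```bash
S='from h import *
status()'
python3 -m crank '[[[0.5,0,0],[0,0,0]],[[1.5,0,0],[0,0,0]],[[2.5,0,0],[0,0,0]],[[2,0,-2],[0,0,0]],[[0,-4,-3],[0,0,0]],[[0,-4.5,0],[0,0,0]],[[0,-4.5,0],[0,0,0]],[[0,-4.5,0],[0,0,0]],[[0,-4.5,0],[0,0,0]],[[0,-4.5,0],[0,0,0]],[[0,-4,0],[0,0,0]],[[0,0,0],[0,0,0]]]' >/dev/null; python3 -m crank '[[[0,0,0],[0,0,0]],[[0,0,0],[0,0,0]]]' >/dev/null; python3 -c "$S"
python3 - <<'E'
from h import *
for n,(y,x) in (("top",(90,240)),("scene",(130,220))):
    c=capture(n); cv2.imwrite(f"pics/{n}6.png",cv2.resize(np.ascontiguousarray(c["pixels"][y:y+150,x:x+200,::-1]),None,fx=4,fy=4,interpolation=2))
E
```

```text
t 22.95 mill mm [ 47.5 261.7 176.4] yawx 7.47 F_mill [-0.5 -0.5  0.8] open 0.0 z [-0.002 -0.002 -1.   ]
```

View pics/top6.png

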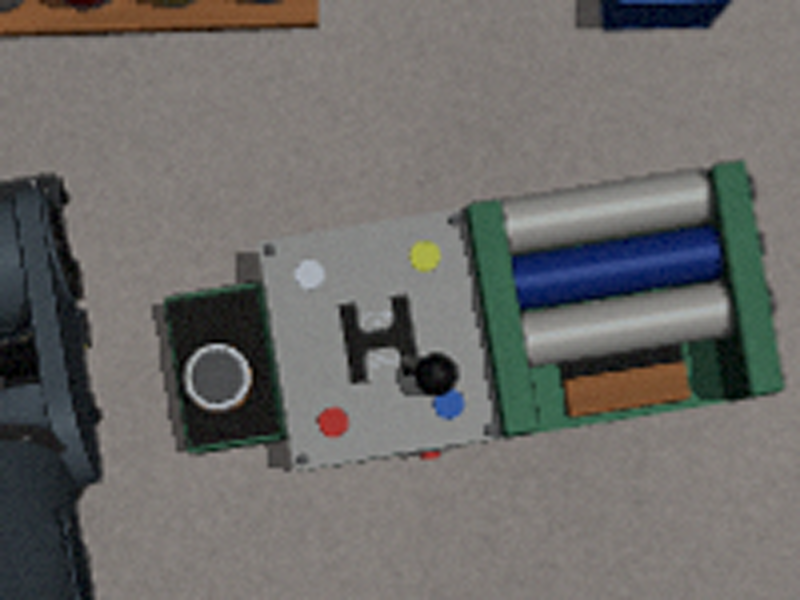

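View pics/scene6.png

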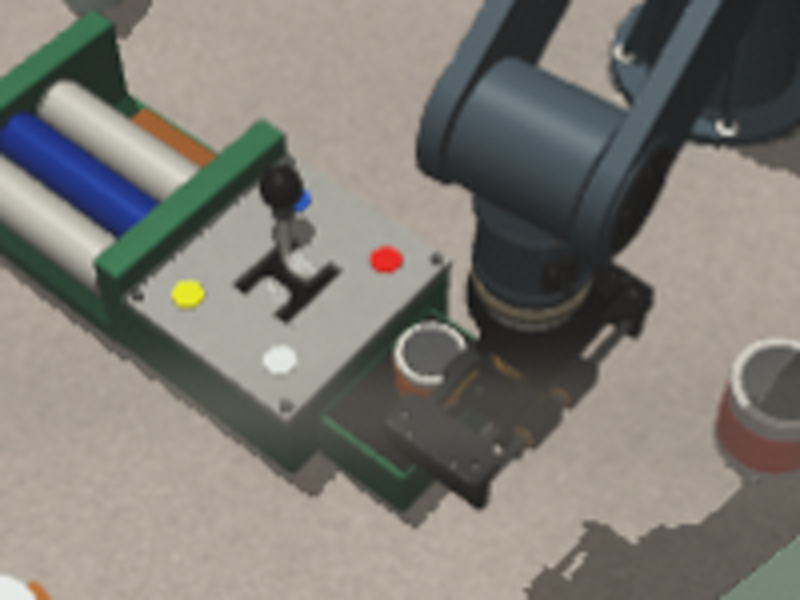

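```bash
python3 - <<'E'
from h import *
T,S=capture("top"),capture("scene")
kt=np.array([436,374])/4+[240,90]-.4; ks=np.array([281,187])/4+[220,130]-.4
for u in([T],[kt]),([S],[ks]),([T,S],[kt,ks]):
    k=fitknob(M,*u); print(k.x,k.fun.round(2),"mill",knob(*k.x)*1e3)
for s in (-.3,-.265): print(s,*[(proj(c,M*[1,1,0]+Rz(M[2])@knob(s,-.31))[0]+.4-o)*4 for c,o in((T,[240,90]),(S,[220,130]))])
status()
E
```

```text
[-0.31158143 -0.3024911 ] [0. 0.] mill [-39.50713938 -40.21638164 136.66551506]
[-0.3272278 -0.3058888] [0. 0.] mill [-41.37733575 -40.6540132  135.90228585]
[-0.31624196 -0.30123089] [-0.02  0.19 -0.15  0.2 ] mill [-40.09412386 -40.05394587 136.52813004]
-0.3 [436.871812  371.9983421] [277.59913472 188.431767  ]
-0.265 [436.13552663 366.73891608] [273.85026878 190.61947687]
t 23.15 mill mm [ 48.1 261.5 176.5] yawx 7.37 F_mill [ 0.7 -0.7  0.2] open 0.01 z [-0.001 -0.    -1.   ]
```

```bash
python3 -c "
from rig import bot
print(bot.hand_in())"
```

```text
the job is handed in; nothing more can be done
None
```

I pushed the ball knob from the side with closed fingers, in three strokes. The first brought it back along the left channel to the cross channel, the second took it across to the right, and the third pushed it nearer into the slot by the blue tab. I then handed the job in at about 23 s; no verdict is reported.

**Lever position:** With the arm backed off, the two cameras together put the selector at about -0.32 rad and across at -0.30 rad. The top camera alone gave -0.31 for the selector and the scene camera -0.33. All are slightly past the true stop of -0.30, which is calibration or reading error of about 2–4 mm. The finger also met the stop: the force rose as it stopped advancing.

**Forces:** Readings at my check points stayed within about 5 N on any axis while pushing. The upward drag on the knob was at most about 4 N, below the roughly 10 N needed to lift it. The knob's height in the pictures matches knob-down.

**Clear of everything:** At hand-in the fingertips were about 260 mm left of the gate and 176 mm up, and the force reading was noise only. The small tin, the ink tin and the scraper looked unmoved in the pictures, though I did not measure them. I did not look again at the spray bottles, brayer and palette knife after the first pictures; the arm never went down near them.

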